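# Push the seed basket home and shut its gate

## Task

One of the two bench cradles in the seed store still has its basket of tins pulled out and its gate open. With the fingertips, push that basket fully home against the rear stop, then push its gate shut across the front. Lift nothing, keep the tins standing in the basket, and leave the other cradle and the things on the bench alone.

Things in the scene. Friction and masses are not known exactly. Their poses are not given: they have to be found in the camera images.
- cradle: Open-topped grey steel cradle fixed to the bench, whose basket is out and gate open. Origin at bench height (z 0), between its side guides; x points into the cradle (the way home), y to the left seen from the robot, z up. 4 mm base plate 190 mm wide, x -188 to +88 mm. Guides: x -80 to +86 mm, inner faces y +-79 mm, tops at z 52 mm. Two posts at the front corners, up to 82 mm tall. Place and yaw vary.
- cradle_stop (a point): Middle of the front face of the cradle's rear stop, at x +80, y 0, z 34 mm in the cradle's frame, same axes; the stop is 170 mm wide, its top at z 64 mm. A basket that is fully home touches it, and basket_front is then 150 mm in front of it (x -70 mm in the cradle's frame).
- basket_front (a point): Middle of the outside of the basket's flat 3 mm steel front plate, 30 mm above its underside. x points into the basket. Basket: 150 mm deep (x), 150 wide, 60 high, brass wire sides and back; loose, about 0.35 kg plus four 0.08 kg tins. It stands on the cradle's base plate between the guides with 4 mm play each side, drawn 45 to 90 mm out, and stays where it is left.
- gate (a joint): Angle of the open cradle's gate, rad: 0 = shut across the front; grows as the free edge swings out towards the robot (clockwise from above), 1.57 = straight out, at most 2.0. Starts 1.5 to 1.85. Upright axis, no latch, stays where it is left (friction 0.05 N m). Steel panel 6 mm thick, 4 to 176 mm from the axis, 14 to 70 mm above the bench. Shut, it clears a basket that is home by 15 mm.
- gate_hinge (a point): On the gate's hinge axis, 42 mm above the bench; at x = -88, y = +90 mm in the cradle's frame (the front left corner seen from the robot). Turns with the gate: its -y axis points along the panel to the free edge, its -x axis is the panel's outside normal (the side to push on to shut it).
- gate_edge (a point): Point in the gate panel, mid-thickness, 170 mm from the hinge axis (6 mm short of the free edge), 42 mm above the bench. Same axes as gate_hinge.
- neighbour: A second cradle of the same make and size, with a full basket already home and its gate shut; origin and axes as for cradle. It may stand left or right of the open one. To be left alone.
- neighbour_gate (a joint): Gate of the second cradle, rad: 0 = shut, as it is and must stay.
- spare_tin_mid (a point): A lone round brass tin, 60 mm across and 60 mm high, standing on the bench to the right of both cradles; this point is its centre, 30 mm up. To be left alone.
- scanner: Grey and black hand scanner lying on the bench at the front right, 200 x 70 mm, 36 mm high; origin under its middle, x along its length. To be left alone.
- jar_mid (a point): Amber jar with a white lid on the bench at the left, 68 mm across and 93 mm high; this point is its centre. To be left alone.
- tin0_mid (a point): Centre of the front left tin in the basket: brass, 60 mm across, 60 mm high, loose in its own cell of the basket; its top is 3 mm above the basket's rim. z up along its axis.
- tin1_mid (a point): Centre of the front right tin in the basket: brass, 60 mm across, 60 mm high, loose in its own cell of the basket; its top is 3 mm above the basket's rim. z up along its axis.
- tin2_mid (a point): Centre of the back left tin in the basket: brass, 60 mm across, 60 mm high, loose in its own cell of the basket; its top is 3 mm above the basket's rim. z up along its axis.
- tin3_mid (a point): Centre of the back right tin in the basket: brass, 60 mm across, 60 mm high, loose in its own cell of the basket; its top is 3 mm above the basket's rim. z up along its axis.
Mind the look-alikes: they are no part of the job. What is shaped like the part that bears tin2_mid but blue or green is not meant.

How it is judged:
On the way, in this order (a step that is already met when the one before it is completed fails the run):
1. the basket is fully home against the rear stop, the gate still open (x of basket_front in the frame of cradle above -0.076 m and value of joint gate above 0.3 rad), for 0.2 s.
2. the gate is shut (value of joint gate below 0.04 rad), for 0.2 s.
At the end, for the whole second after the job is handed in: The basket's back is within 6 mm of the rear stop, the gate is within 0.04 rad (7 mm at its free edge) of shut and at rest, the four tins stand upright (within 0.15 rad) on the basket's floor, and the other cradle's gate is shut (x of basket_front in the frame of cradle above -0.076 m and value of joint each of gate, neighbour_gate below 0.04 rad and velocity of joint gate below 0.05 rad/s and angle between each of tin0_mid, tin1_mid, tin2_mid, tin3_mid's own z axis and vertical below 0.15 rad and z of each of tin0_mid, tin1_mid, tin2_mid, tin3_mid in the frame of cradle below 0.047 m); the robot touches nothing.
It fails at once if the basket is lifted (more than 12 mm) (z of basket_front in the frame of cradle above 0.046 m).
It fails at once if a tin is lifted (more than 15 mm) or tipped (more than 0.4 rad) (angle between any of tin0_mid, tin1_mid, tin2_mid, tin3_mid's own z axis and vertical above 0.4 rad or z of any of tin0_mid, tin1_mid, tin2_mid, tin3_mid in the frame of cradle above 0.052 m).
It fails at once if the neighbour's gate is opened (more than 0.15 rad) (value of joint neighbour_gate above 0.15 rad).
It fails at once if the lone tin, the scanner or the jar is moved (more than 25 mm) (distance of any of spare_tin_mid, scanner, jar_mid from where it was at the start of the episode above 0.025 m).
It also fails if it takes over 51 s, if anything falls off the work surface, if the arm or the gripper's body presses on something with over 40 N, if the wrist force passes 120 N, or if a joint passes its speed limit or range.

## Robot

A 6-joint arm with a two-finger parallel gripper is mounted at the origin on the work surface. World frame = base frame: x ahead of the robot, y to its left, z up, the work surface at z = 0. Lengths are in m, angles in rad, forces in N, time in s.
With the tool pointing down it reaches from about 0.35 to 0.775 m from the base axis. Payload 5.5 kg.
Tool frame: the origin (TCP) lies on the centre line of the jaws, within the pads' length; the fingertips stand 11 mm ahead of it and the grasp point (between the pads) lies 8 mm behind it (env.nose_length is the distance from the TCP to the fingertips, in m); x points along the fingers, z is the direction in which the jaws open and shut, and the axes are right-handed (so a half turn about x gives the same grasp; the last joint's range is limited). The gripper opens to 85 mm and grips with 20 to 120 N. Pads are 22 mm wide; open, the fingers measure 114 mm over their backs; the gripper's body (76 mm by 85 mm) begins 54 mm behind the grasp point. The pads swing forward as they close: fully open they stand 13 mm farther back than shut.
Start: joints at [-1.392, 0.313, 0.046, 1.304, 0, 1.431], TCP at [0.18, -0.546, 0.216] pointing down, gripper open.
Joint ranges: [-2.76, 2.76], [-0.86, 1.69], [-1.03, 1.26], [-2.2, 2.34], [-1.47, 1.5], [-3.14, 3.14]. Speed limits (rad/s): [2.57, 2.57, 3.14, 3.14, 3.14, 3.14].

## Interface

Orientations are given as a unit quaternion [w, x, y, z].
In Python, from workcell import env gives the robot as it stands. The module is installed in compiled form; this text tells all that it offers.
- The arm moves only by the tool step_arm, never from a script. Its argument "moves" is a list that holds one entry, the list of rows, each a list of 7 numbers: the turn, a rotation vector about the tool's x, y, z in rad, then the shift along the tool's x, y, z in m, then the opening, from 0 (shut) to 1 (fully open). In form: [[[rx, ry, rz, tx, ty, tz, grip], ...]]. A call has 1 to 12 rows; each row is the pose to reach, as a shift and turn from the pose measured when the call began, along the tool's axes at that moment; what a row does not reach only later rows make up. A row lasts 1/10 s, in which the tool goes at most 50 mm and 8.59 degrees, less where a joint would pass 70% of its speed; a pose out of reach is approached as far as the arm can. A call with a gripper value outside its range is refused whole. The fingers move at their own pace and stop on an object; "force" is the grip in N (left out, the last holds). Time passes only in rows, so rows that repeat a pose let the fingers close. It gives the time, the measured TCP pose, the force and the opening at its end, in the units of the state.
- env.get_state(): the state, without advancing time (a new reading comes with each control period).
- env.read_camera(name): name is "side" or "top"; returns (picture, depth): 400x640x3 uint8, red, green, blue; 400x640 float32, m along the optical axis (not along the pixel's ray), 0 where there is no reading.
- env.get_calibration(name): a dict with "mtx" (3x3 intrinsics, pixels), "camera_from_world" (4x4, takes a point from world to camera coordinates). Camera axes: x right, y down, z forward; pixel columns grow to the right and rows downward; lengths in m; the calibration is good to about 2 mm. A picture is of the moment at which its call begins. get_calibration takes no time and is no camera call.
- env.hand_in(): hands the job in, once; it reports no verdict.
Trained networks look in the newest picture that a camera, given by its name, has taken for a name from the list of things; names that differ only in an ending like _2 or _b are one class to them, and where a whole thing is asked for, a point or a joint stands for the part that bears it (a point fixed in the world has none). Each returns a list of dicts, best first, with "confidence" (0 to 1); they miss things now and then, are a little off and sometimes report something else, mostly with a low value. They report only what shows in the picture. A call takes as long as a camera call. They do not tell look-alikes from the thing itself.
- env.boxes_of(camera, thing): "uv" ([column, row] in pixels, amid what is visible of it).
- env.silhouettes(camera, thing): "mask" (400x640 bool, what is visible of it) and "uv" ([column, row] in pixels, amid what is visible of it).
The state is a dict: "clock": time; "joint_pos": joint angles; "qvel": joint speeds; "tau": joint torques, N m; "tcp_pos": TCP position; "orientation": TCP orientation; "wrist_force": force on the tool from outside, world axes, zero at the start; "ft_torque": the same for the moment, N m; "finger_gap": finger opening in m.
Only numpy, scipy, OpenCV 4.12 (cv2) and the standard library are available. Lean on these libraries where they do the work, as an engineer would, in place of code of your own. Each camera call takes 0.05 s, during which the arm holds its last target.

## Working session

There is one attempt and no reset: what is moved stays moved. The work goes in short steps, Python scripts to look and compute and a tool call to move; the robot and the scene stay as the last step left them, time stands still between calls to the robot, and variables do not carry over. Pictures are saved under pics/ and viewed, and the job is handed in when it is done.

Besides the shell and the picture viewer there is one more tool, called after "Call:" by a JSON object that holds its "fn" and its "kwargs", one argument or row to a line. step_arm: Moves the arm, as the interface text tells. Its arguments: {"type":"object","properties":{"moves":{"type":"array","items":{"type":"array","items":{"type":"array","items":{"type":"number"}}}},"force":{"type":"number"}},"required":["moves"]}

```bash
mkdir -p pics
cat > h.py <<'E'
from workcell import env
import numpy as np, cv2
def snap(cam,fn):
    im,d=env.read_camera(cam); cv2.imwrite(f'pics/{fn}.png',im[:,:,::-1]); np.savez(f'pics/{cam}.npz',im=im,d=d); return im,d
def world(cam,d):
    c=env.get_calibration(cam); K=c['mtx']; T=np.linalg.inv(c['camera_from_world'])
    v,u=np.mgrid[0:400,0:640]
    P=np.stack([(u-K[0,2])/K[0,0]*d,(v-K[1,2])/K[1,1]*d,d],-1)
    return P@T[:3,:3].T+T[:3,3]
def proj(cam,p):
    c=env.get_calibration(cam); q=np.atleast_2d(p)@c['camera_from_world'][:3,:3].T+c['camera_from_world'][:3,3]
    q=q@c['mtx'].T; return q[:,:2]/q[:,2:]
E
python3 - <<'E'
from h import *
for c in ('top','side'):
    im,d=snap(c,c+'0'); P=world(c,d); np.save(f'pics/{c}P.npy',P)
    for t in ('cradle','neighbour','gate_hinge','basket_front','tin2_mid','spare_tin_mid','scanner','jar_mid'):
        r=env.boxes_of(c,t)
        print(c,t,[(np.round(x['uv']).tolist() if 'uv' in x else x,round(x['confidence'],2),np.round(P[int(x['uv'][1]),int(x['uv'][0])],3).tolist()) for x in r][:5])
s=env.get_state(); print(s)
E
```

```text
top cradle []
top neighbour [([256.0, 177.0], 0.92, [0.65, 0.196, 0.004]), ([370.0, 207.0], 0.25, [0.553, -0.179, 0.037])]
top gate_hinge [([336.0, 231.0], 0.59, [0.476, -0.073, 0.022])]
top basket_front [([370.0, 203.0], 0.57, [0.572, -0.181, 0.003])]
top tin2_mid [([313.0, 214.0], 0.83, [0.523, 0.002, 0.061]), ([362.0, 191.0], 0.81, [0.601, -0.146, 0.068]), ([317.0, 171.0], 0.72, [0.666, -0.004, 0.054]), ([371.0, 175.0], 0.27, [0.667, -0.184, 0.004])]
top spare_tin_mid [([440.0, 204.0], 0.78, [0.567, -0.394, 0.063])]
top scanner [([455.0, 258.0], 0.78, [0.402, -0.445, 0.034]), ([365.0, 193.0], 0.33, [0.595, -0.159, 0.067])]
top jar_mid [([168.0, 195.0], 0.64, [0.565, 0.441, 0.094])]
side cradle [([278.0, 197.0], 0.66, [0.633, -0.187, 0.004])]
side neighbour [([352.0, 247.0], 0.92, [0.663, 0.182, 0.031])]
side gate_hinge [([331.0, 184.0], 0.66, [0.488, -0.073, 0.045])]
side basket_front [([279.0, 191.0], 0.82, [0.639, -0.177, 0.04]), ([330.0, 182.0], 0.64, [0.486, -0.079, 0.049]), ([277.0, 177.0], 0.24, [0.607, -0.22, 0.065])]
side tin2_mid [([235.0, 178.0], 0.76, [0.704, -0.336, 0.
[... 442 characters left out ...]
76.0], 0.36, [0.603, -0.22, 0.067])]
{'clock': 0.9, 'joint_pos': array([-1.39157428e+00,  3.13178908e-01,  4.61126210e-02,  1.30361473e+00,
        4.29697138e-05,  1.43117310e+00]), 'qvel': array([-0.00053005,  0.00147304, -0.00256313,  0.00062359, -0.00025777,
        0.00068469]), 'tau': array([-6.94972296e-04, -4.80450046e+01,  2.98813283e+01,  3.37063386e-05,
        2.42043961e-05, -2.75150057e-06]), 'tcp_pos': array([ 0.18024454, -0.54606571,  0.21564036]), 'orientation': array([ 0.57307357,  0.41426816,  0.57299373, -0.41430275]), 'wrist_force': array([0.39448744, 0.23125514, 0.05744382]), 'ft_torque': array([ 0.017024  ,  0.0373095 , -0.04011777]), 'finger_gap': 0.08552464363884539}
```

Run:
```python
import cv2
im=cv2.imread('pics/top0.png')[120:300,140:500]; cv2.imwrite('pics/topc.png',cv2.resize(im,None,fx=2.2,fy=2.2,interpolation=2))
```

```text
(no output)
```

View pics/top0.png

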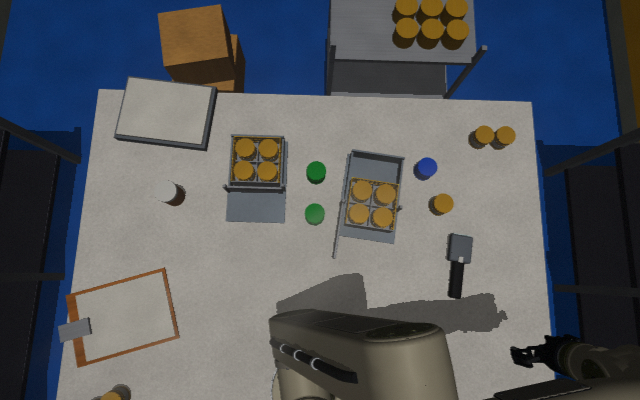

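View pics/side0.png

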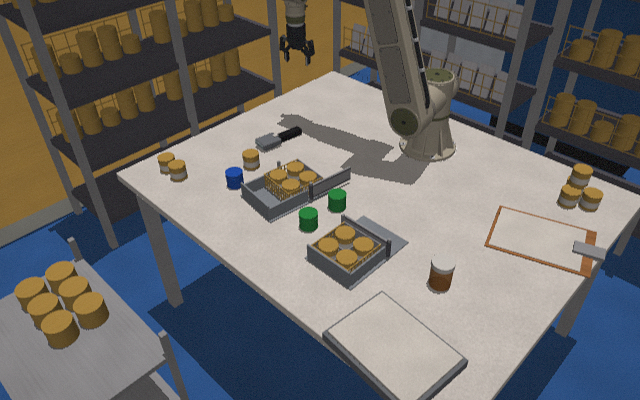

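The open cradle is the right one: in the top picture its base is at about (372,195), basket at (370,203), and gate from (343,207) out to (334,257). The left one (256,177) has its gate shut. The green tins at (316,172) and (314,213) and the blue one at (426,168) are only look-alikes. Next I'll get the poses from depth.

Run:
```python
from h import *
import cv2
im=cv2.imread('pics/top0.png')[140:270,310:450]; cv2.imwrite('pics/crop1.png',cv2.resize(im,None,fx=4.5,fy=4.5,interpolation=cv2.INTER_CUBIC))
pt=np.load('pics/topP.npy').reshape(-1,3); ps=np.load('pics/sideP.npy').reshape(-1,3)
# height map of region from both, x .38-.78, y -.32..0.05
for nm,p in(('t',pt),('s',ps)):
    H=np.zeros((440,400),np.float32)
    m=(p[:,0]>.38)&(p[:,0]<.78)&(p[:,1]>-.32)&(p[:,1]<.08)&(p[:,2]<.12)
    q=p[m]; 
    r=((.78-q[:,0])*1000).astype(int); c=((.08-q[:,1])*1000).astype(int)
    I=np.full((400,400,3),0,np.uint8)
    col=cv2.applyColorMap(np.clip(q[:,2]/.09*255,0,255).astype(np.uint8).reshape(-1,1),cv2.COLORMAP_JET)[:,0]
    o=np.argsort(q[:,2])
    for k in o: cv2.circle(I,(int(c[k]),int(r[k])),1,col[k].tolist(),-1)
    cv2.imwrite(f'pics/h_{nm}.png',I)
a=cv2.hconcat([cv2.imread('pics/h_t.png'),cv2.imread('pics/h_s.png')]); cv2.imwrite('pics/h.png',a)
```

```text
(no output)
```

View pics/crop1.png

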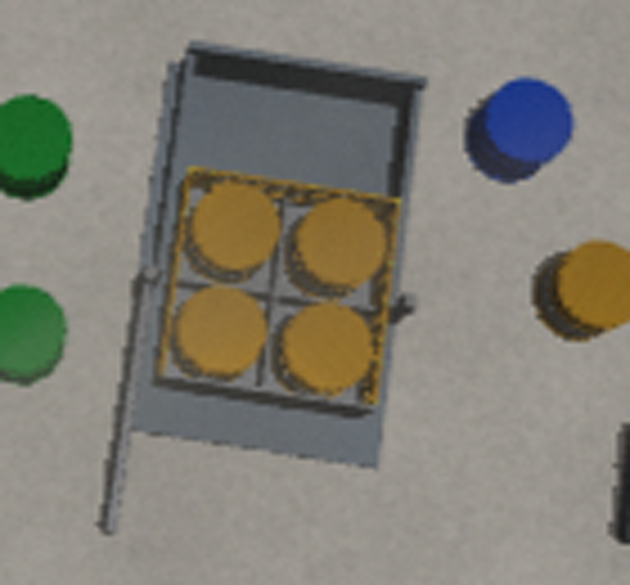

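View pics/h.png

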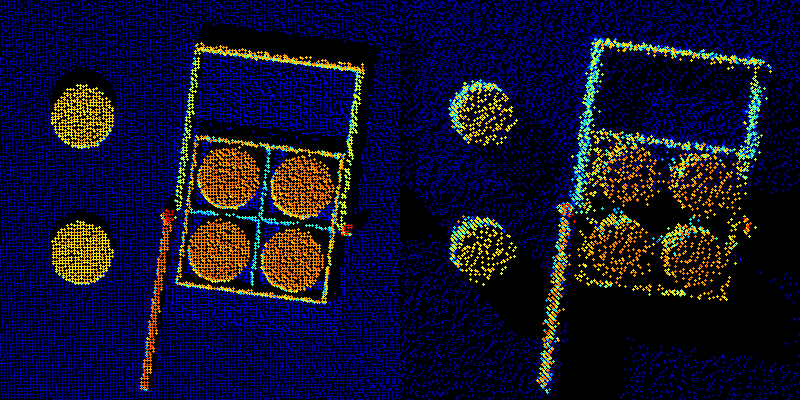

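```bash
cat > fit.py <<'E'
from h import *
def line(q,it=6,tol=.004):
    # direct PCA with trimming
    for _ in range(it):
        c=np.median(q,0) if _==0 else q.mean(0); w,V=np.linalg.eigh(np.cov((q-c).T)); n=V[:,0]; r=(q-c)@n
        r-=np.median(r); 
        q=q[abs(r)<max(tol,1.0*r.std())] 
    return q.mean(0),V[:,1],len(q)
def sel(p,poly):
    # poly in map pixels (col,row)
    w=np.array([[.78-r/1000,.08-c/1000] for c,r in poly],np.float32)
    return np.array([cv2.pointPolygonTest(w,(float(a),float(b)),False)>0 for a,b in p[:,:2]])
E
python3 - <<'E'
from fit import *
for f in('top','side'):
    p=np.load(f'pics/{f}P.npy').reshape(-1,3)
    p=p[(p[:,0]>.38)&(p[:,0]<.78)&(p[:,1]>-.32)&(p[:,1]<.08)&(p[:,2]>.03)&(p[:,2]<.12)]
    for nm,poly,zl in(('stop',[(190,38),(375,55),(372,85),(190,62)],(.058,.075)),
      ('lg',[(185,70),(205,70),(190,205),(170,205)],(.045,.058)),
      ('rg',[(342,90),(368,90),(360,200),(340,200)],(.045,.058)),
      ('gate',[(155,222),(178,222),(158,400),(134,400)],(.06,.08)),
      ('front',[(170,275),(335,290),(335,315),(170,300)],(.05,.068)),
      ('back',[(200,128),(342,148),(342,160),(200,144)],(.05,.068)),
      ('hpost',[(155,205),(180,205),(180,222),(155,222)],(.072,.1)),
      ('rpost',[(335,215),(360,215),(360,240),(335,240)],(.072,.1))):
        q=p[sel(p,poly)]; q=q[(q[:,2]>zl[0])&(q[:,2]<zl[1])]
        if len(q)<6: print(f,nm,len(q));continue
        if 'post' in nm: print(f,nm,q.mean(0).round(4),q.min(0).round(3),q.max(0).round(3)); continue
        c,v,n=line(q[:,:2]); v=v*np.sign(v[0]) if nm in('lg','rg','gate') else v*np.sign(v[1])
        t=(q[:,:2]-c)@v
        print(f,nm,n,'c',c.round(4),'yaw',round(float(np.arctan2(v[1],v[0]) if nm in('lg','rg','gate') else np.arctan2(-v[0],v[1])),4),'ends',(c+v*t.min()).round(4),(c+v*t.max()).round(4),'z',q[:,2].mean().round(4))
E
```

```text
top stop 115 c [ 0.7216 -0.1996] yaw -0.1314 ends [ 0.7105 -0.2834] [ 0.7325 -0.1172] z 0.0634
top lg 81 c [ 0.6442 -0.107 ] yaw -0.1257 ends [ 0.5762 -0.0984] [ 0.7097 -0.1153] z 0.0512
top rg 66 c [ 0.6367 -0.2713] yaw -0.1207 ends [ 0.5821 -0.2647] [ 0.6862 -0.2773] z 0.0516
top gate 141 c [ 0.474  -0.0756] yaw -0.1405 ends [ 0.3917 -0.064 ] [ 0.5578 -0.0874] z 0.0693
top front 77 c [ 0.4874 -0.1725] yaw -0.1304 ends [ 0.4778 -0.2454] [ 0.4973 -0.0967] z 0.0614
top back 60 c [ 0.6329 -0.1923] yaw -0.1301 ends [ 0.624  -0.2607] [ 0.6422 -0.1211] z 0.0628
top hpost [ 0.564  -0.0884  0.0792] [ 0.56  -0.093  0.072] [ 0.569 -0.084  0.085]
top rpost [ 0.5505 -0.2666  0.0771] [ 0.545 -0.272  0.073] [ 0.555 -0.263  0.08 ]
side stop 60 c [ 0.7273 -0.195 ] yaw -0.1296 ends [ 0.7158 -0.2836] [ 0.7377 -0.1156] z 0.0619
side lg 59 c [ 0.6423 -0.1053] yaw -0.1281 ends [ 0.5768 -0.0968] [ 0.7097 -0.1139] z 0.0494
side rg 38 c [ 0.6461 -0.2698] yaw -0.118 ends [ 0.5867 -0.2628] [ 0.6879 -0.2748] z 0.05
side gate 99 c [ 0.4759 -0.0741] yaw -0.1362 ends [ 0.3931 -0.0628] [ 0.5575 -0.0853] z 0.0664
side front 61 c [ 0.4914 -0.168 ] yaw -0.1295 ends [ 0.4812 -0.2461] [ 0.5009 -0.0948] z 0.0597
side back 56 c [ 0.6369 -0.1896] yaw -0.1373 ends [ 0.627  -0.2609] [ 0.6462 -0.1216] z 0.0596
side hpost [ 0.5678 -0.0888  0.0779] [ 0.559 -0.095  0.073] [ 0.575 -0.082  0.083]
side rpost 5
```

```bash
cat > plan.py <<'E'
from h import *
from scipy.spatial.transform import Rotation as R
YAW=-.13
e=np.array([np.cos(YAW),np.sin(YAW),0]); n=np.array([-np.sin(YAW),np.cos(YAW),0])
O=.6585*e-.1046*n
def cr(x,y,z): return O+x*e+y*n+np.array([0,0,z])
s=env.get_state(); q=s['orientation']; Rc=R.from_quat(q,scalar_first=True); p=s['tcp_pos']
def Rt(sg=1):
    x=np.array([0,0,-1.]); z=sg*n; y=np.cross(z,x); return R.from_matrix(np.stack([x,y,z],1))
def rel(pos,sg=None):
    rv=(Rc.inv()*Rt(sg)).as_rotvec() if sg else np.zeros(3)
    return np.r_[rv,Rc.inv().apply(pos-p)].round(4).tolist()
E
python3 - <<'E'
from plan import *
print(Rc.as_matrix().round(3), env.nose_length)
for sg in(1,-1): print(sg,rel(cr(-.205,0,.15),sg))
print(cr(-.205,0,.15))
E
```

```text
[[ 0.     0.95   0.313]
 [-0.     0.313 -0.95 ]
 [-1.     0.     0.   ]] 0.011
1 [-2.6927, 0.0001, 0.0002, 0.0656, 0.3632, -0.284]
-1 [0.4488, 0.0001, -0.0001, 0.0656, 0.3632, -0.284]
[ 0.43611359 -0.16250646  0.15      ]
```

Call:
{"fn": "step_arm", "kwargs": {
  "moves": [
    [[0.1, 0, 0, 0.0, 0.036, -0.028, 0.4], [0.2, 0, 0, 0.0, 0.072, -0.056, 0.4], [0.3, 0, 0, 0.0, 0.108, -0.084, 0.4], [0.4, 0, 0, 0.01, 0.144, -0.112, 0.4], [0.449, 0, 0, 0.02, 0.18, -0.14, 0.4], [0.449, 0, 0, 0.03, 0.216, -0.168, 0.4], [0.449, 0, 0, 0.04, 0.252, -0.196, 0.4], [0.449, 0, 0, 0.05, 0.288, -0.224, 0.4], [0.449, 0, 0, 0.06, 0.324, -0.252, 0.4], [0.449, 0, 0, 0.066, 0.363, -0.284, 0.4], [0.449, 0, 0, 0.066, 0.363, -0.284, 0.4], [0.449, 0, 0, 0.066, 0.363, -0.284, 0.4]]
  ]
}}

```text
clock: 2.1
tcp_pos: [0.4363, -0.1614, 0.1495]
orientation: [-0.467, -0.53, -0.467, 0.531]
wrist_force: [-1.1, 0.2, 0.2]
finger_gap: 0.0342
```

Run:
```python
from plan import *
print(s['clock'],s['joint_pos'].round(3),s['finger_gap'])
print(Rc.as_matrix().round(3),p,rel(cr(-.205,0,.036),-1),rel(cr(-.165,0,.036)),rel(cr(-.081,0,.036)))
snap('top','top1');snap('side','side1')
```

```text
2.1 [-5.270e-01  1.350e-01 -3.480e-01  1.088e+00 -1.000e-03  2.741e+00] 0.03422059027965934
[[-0.     0.992 -0.126]
 [-0.    -0.126 -0.992]
 [-1.    -0.     0.   ]] [ 0.43633559 -0.16137246  0.14953008] [0.0034, 0.0004, 0.0003, 0.1135, -0.0, 0.0011] [0.0, 0.0, 0.0, 0.1135, 0.04, 0.0012] [0.0, 0.0, 0.0, 0.1135, 0.124, 0.0015]
```

View pics/side1.png

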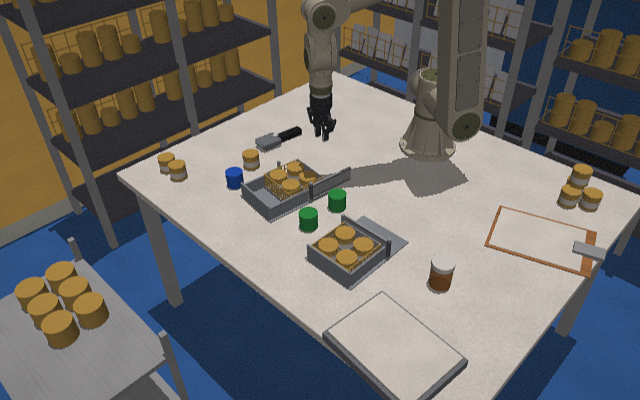

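The side picture shows the half-closed fingers at (322,130), just in front of the basket and clear of the gate. I'll go down, then push.

Call:
{"fn": "step_arm", "kwargs": {
  "moves": [
    [[0, 0, 0, 0.045, 0, 0.001, 0.4], [0, 0, 0, 0.085, 0, 0.001, 0.4], [0, 0, 0, 0.113, 0, 0.001, 0.4], [0, 0, 0, 0.113, 0.012, 0.001, 0.4], [0, 0, 0, 0.113, 0.024, 0.001, 0.4], [0, 0, 0, 0.113, 0.034, 0.001, 0.4], [0, 0, 0, 0.113, 0.042, 0.001, 0.4], [0, 0, 0, 0.113, 0.05, 0.001, 0.4], [0, 0, 0, 0.113, 0.058, 0.001, 0.4]]
  ]
}}

```text
clock: 3.1
tcp_pos: [0.4903, -0.1716, 0.0379]
orientation: [-0.465, -0.53, -0.467, 0.534]
wrist_force: [-13.1, 1.2, 10.9]
finger_gap: 0.0345
```

Run:
```python
from plan import *
print(s['clock'],s['wrist_force'].round(2),s['finger_gap'])
print(p,rel(cr(-.081,0,.036),-1))
im,d=snap('side','side2');im,d=snap('top','top2')
cv2.imwrite('pics/c2.png',cv2.resize(im[130:280,300:460,::-1],None,fx=4,fy=4))
```

```text
3.1 [-13.15   1.25  10.93] 0.03451795512773188
[ 0.49030972 -0.17157935  0.03791022] [-0.0013, 0.0018, 0.0064, 0.0015, 0.0691, -0.0021]
```

View pics/c2.png

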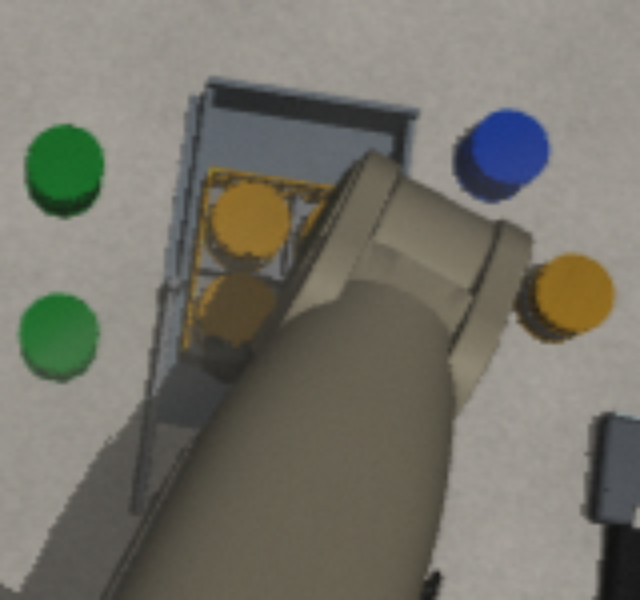

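Call:
{"fn": "step_arm", "kwargs": {
  "moves": [
    [[0, 0, 0, 0, 0.008, 0, 0.4], [0, 0, 0, 0, 0.016, 0, 0.4], [0, 0, 0, 0, 0.024, -0.001, 0.4], [0, 0, 0, 0, 0.032, -0.001, 0.4], [0, 0, 0, 0, 0.04, -0.001, 0.4], [0, 0, 0, 0, 0.048, -0.001, 0.4], [0, 0, 0, 0, 0.054, -0.001, 0.4], [0, 0, 0, 0, 0.06, -0.001, 0.4]]
  ]
}}

```text
clock: 4.0
tcp_pos: [0.5523, -0.1786, 0.038]
orientation: [-0.466, -0.53, -0.467, 0.533]
wrist_force: [-8.1, 0.7, 3.1]
finger_gap: 0.0342
```

Run:
```python
from plan import *
print(s['clock'],s['wrist_force'].round(2),s['finger_gap'])
print(p,rel(cr(-.081,0,.036),-1))
im,d=snap('side','side3')
cv2.imwrite('pics/c3.png',cv2.resize(im[110:240,210:370,::-1],None,fx=4,fy=4))
```

```text
4.0 [-8.07  0.7   3.13] 0.034203400236034895
[ 0.55228474 -0.17858952  0.03795306] [-0.0004, 0.0015, 0.0036, 0.0019, 0.0067, -0.0009]
```

View pics/c3.png

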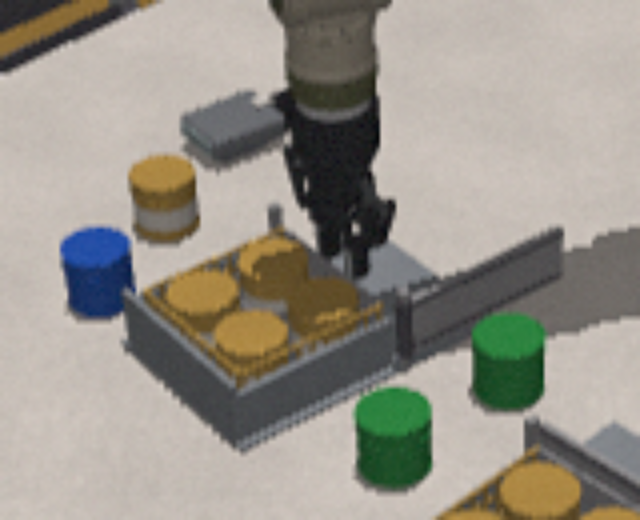

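The tins are standing and the basket is nearly at the stop. I'll press on in small steps until the force rises.

Call:
{"fn": "step_arm", "kwargs": {
  "moves": [
    [[0, 0, 0, 0, 0.003, 0, 0.4], [0, 0, 0, 0, 0.006, 0, 0.4], [0, 0, 0, 0, 0.008, 0, 0.4], [0, 0, 0, 0, 0.008, 0, 0.4]]
  ]
}}

```text
clock: 4.45
tcp_pos: [0.5605, -0.1796, 0.038]
orientation: [-0.466, -0.53, -0.467, 0.533]
wrist_force: [-8.1, 0.4, 2.6]
finger_gap: 0.034
```

Call:
{"fn": "step_arm", "kwargs": {
  "moves": [
    [[0, 0, 0, 0, 0.002, 0, 0.4], [0, 0, 0, 0, 0.004, 0, 0.4], [0, 0, 0, 0, 0.004, 0, 0.4]]
  ]
}}

```text
clock: 4.75
tcp_pos: [0.5604, -0.1796, 0.038]
orientation: [-0.463, -0.528, -0.469, 0.535]
wrist_force: [-15.2, 0.9, 8.8]
finger_gap: 0.0341
```

Call:
{"fn": "step_arm", "kwargs": {
  "moves": [
    [[0, 0, 0, 0, 0.005, 0, 0.4], [0, 0, 0, 0, 0.006, 0, 0.4]]
  ]
}}

```text
clock: 4.95
tcp_pos: [0.5602, -0.1795, 0.038]
orientation: [-0.46, -0.525, -0.472, 0.538]
wrist_force: [-23.6, 1.2, 16.3]
finger_gap: 0.0343
```

Run:
```python
from plan import *
print(s['clock'],s['wrist_force'].round(2),p)
im,d=snap('side','side4'); P=world('side',d).reshape(-1,3)
q=np.stack([(P-O)@e,(P-O)@n,P[:,2]],1)
for nm,a,b in(('back',.05,.079),('front',-.12,-.06)):
    m=(q[:,0]>a)&(q[:,0]<b)&(abs(q[:,1])<.07)&(q[:,2]>.055)&(q[:,2]<.066); print(nm,np.histogram(q[m,0],np.arange(a,b,.003)))
cv2.imwrite('pics/c4.png',cv2.resize(im[110:240,210:370,::-1],None,fx=4,fy=4))
```

```text
4.95 [-23.63   1.2   16.3 ] [ 0.56023223 -0.17951784  0.0380354 ]
back (array([12, 13, 16, 19, 14,  6, 20,  9, 10]), array([0.05 , 0.053, 0.056, 0.059, 0.062, 0.065, 0.068, 0.071, 0.074,
       0.077]))
front (array([ 0,  0,  0,  0,  0,  0,  0,  0,  0,  0,  1,  2,  2,  3,  3,  1,  5,
       10, 25]), array([-0.12 , -0.117, -0.114, -0.111, -0.108, -0.105, -0.102, -0.099,
       -0.096, -0.093, -0.09 , -0.087, -0.084, -0.081, -0.078, -0.075,
       -0.072, -0.069, -0.066, -0.063]))
```

View pics/c4.png

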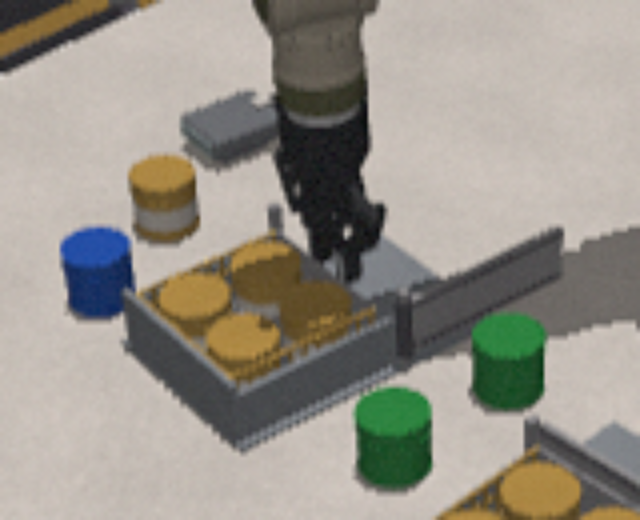

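The basket sits flush against the stop: the force rose while the TCP stayed put. I'll back straight off, then rise.

Call:
{"fn": "step_arm", "kwargs": {
  "moves": [
    [[0, 0, 0, 0, -0.008, 0, 0.4], [0, 0, 0, 0, -0.03, 0, 0.4], [0, 0, 0, 0, -0.06, 0, 0.4], [0, 0, 0, -0.02, -0.09, 0, 0.2], [0, 0, 0, -0.06, -0.11, 0, 0], [0, 0, 0, -0.1, -0.13, 0, 0], [0, 0, 0, -0.12, -0.15, 0, 0], [0, 0, 0, -0.12, -0.15, 0, 0]]
  ]
}}

```text
clock: 5.8
tcp_pos: [0.4166, -0.1611, 0.1661]
orientation: [-0.463, -0.526, -0.469, 0.537]
wrist_force: [1.0, -1.5, -0.2]
finger_gap: -0.0001
```

```bash
cat >> plan.py <<'E'
H=cr(-.088,.09,0)
def gp(th,rho,z,gap=0,a=.0145,b=.011):
    # a half depth along e, b along n
    d=-n*np.cos(th)-e*np.sin(th); o=-e*np.cos(th)+n*np.sin(th)
    h=a*abs(np.cos(th))+b*abs(np.sin(th))+.003
    return H+rho*d+(h+gap)*o+np.array([0,0,z])
def rel2(pos,ang=0):
    # ang: turn about the tool x
    return np.r_[ang,0,0,Rc.inv().apply(pos-p)].round(4).tolist()
E
python3 - <<'E'
from plan import *
print(s['clock'],p,s['joint_pos'].round(3),Rc.as_matrix().round(3),s['finger_gap'])
t=R.from_matrix(np.stack([[0,0,-1],n,e],1)); 
for t in (np.stack([[0,0,-1],-n,-e],1),np.stack([[0,0,-1],n,e],1)):
  print(np.linalg.det(t),(Rc.inv()*R.from_matrix(t)).as_rotvec().round(3))
print(gp(1.58,.135,.15,.03),rel2(gp(1.58,.135,.15,.03)))
snap('side','side5');im,d=snap('top','top5');P=world('top',d).reshape(-1,3)
q=np.stack([(P-O)@e,(P-O)@n,P[:,2]],1)
m=(q[:,0]<-.1)&(q[:,0]>-.27)&(q[:,1]>.08)&(q[:,1]<.11)&(q[:,2]>.06)&(q[:,2]<.08)
print(m.sum(),np.polyfit(q[m,0],q[m,1],1))
for a,b in((.05,.079),(-.12,-.055)):
    m=(q[:,0]>a)&(q[:,0]<b)&(abs(q[:,1])<.07)&(q[:,2]>.055)&(q[:,2]<.066); print(np.histogram(q[m,0],np.arange(a,b,.003)))
cv2.imwrite('pics/c5.png',cv2.resize(im[130:280,300:460,::-1],None,fx=4,fy=4))
E
```

```text
5.8 [ 0.41656942 -0.16112425  0.16606451] [-0.54   0.101 -0.346  1.136 -0.012  2.733] [[-0.017  0.991 -0.131]
 [-0.004 -0.132 -0.991]
 [-1.    -0.016  0.006]] -9.395489174971266e-05
1.0000000000000002 [1.569 0.017 0.007]
1.0000000000000002 [-1.573 -0.007  0.017]
[ 0.43622294 -0.02599514  0.15      ] [0.0, 0.0, 0.0, 0.0152, 0.002, -0.1366]
144 [-0.00844864  0.08940835]
(array([12, 10,  9,  8,  7,  6,  9,  3,  1]), array([0.05 , 0.053, 0.056, 0.059, 0.062, 0.065, 0.068, 0.071, 0.074,
       0.077]))
(array([ 0,  0,  0,  0,  0,  0,  0,  0,  0,  0,  0,  0,  0,  0,  0,  0, 11,
       38,  6,  7, 10]), array([-0.12 , -0.117, -0.114, -0.111, -0.108, -0.105, -0.102, -0.099,
       -0.096, -0.093, -0.09 , -0.087, -0.084, -0.081, -0.078, -0.075,
       -0.072, -0.069, -0.066, -0.063, -0.06 , -0.057]))
```

View pics/c5.png

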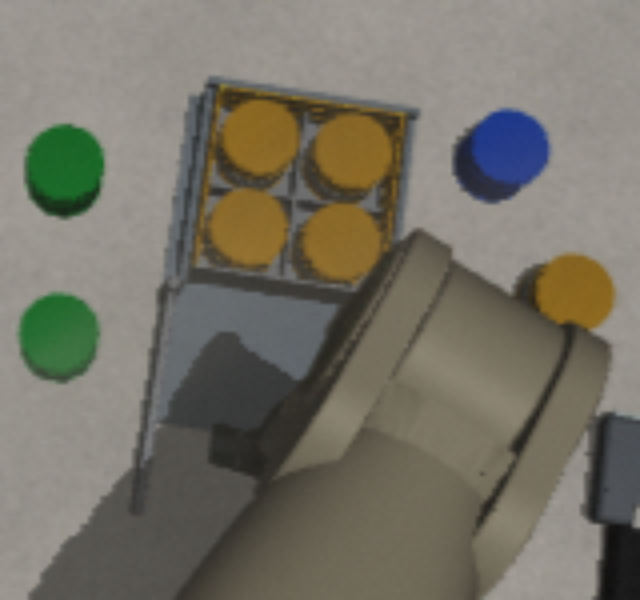

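The picture shows the basket home, all four tins upright and the gate unmoved. Next I'll turn the closed fingers by 90° and cross over the gate to its outside.

Call:
{"fn": "step_arm", "kwargs": {
  "moves": [
    [[-0.14, 0, 0.002, 0, 0, -0.012, 0], [-0.28, -0.001, 0.003, 0, 0, -0.024, 0], [-0.42, -0.002, 0.005, 0, 0, -0.036, 0], [-0.56, -0.003, 0.006, 0, 0, -0.05, 0], [-0.7, -0.003, 0.008, 0, 0, -0.064, 0], [-0.84, -0.004, 0.009, 0, 0, -0.078, 0], [-0.98, -0.004, 0.011, 0, 0, -0.092, 0], [-1.12, -0.005, 0.012, 0, 0, -0.106, 0], [-1.26, -0.006, 0.014, 0, 0.001, -0.12, 0], [-1.4, -0.006, 0.015, 0, 0.002, -0.13, 0], [-1.54, -0.007, 0.017, 0.01, 0.002, -0.137, 0], [-1.573, -0.007, 0.017, 0.015, 0.002, -0.137, 0]]
  ]
}}

```text
clock: 7.1
tcp_pos: [0.4367, -0.0241, 0.1451]
orientation: [0.704, 0.045, 0.708, -0.043]
wrist_force: [0.3, -0.2, -0.4]
finger_gap: 0.0002
```

Run:
```python
from plan import *
print(s['clock'],p,s['joint_pos'].round(3),Rc.as_matrix().round(3))
print(rel2(gp(1.58,.135,.04,.03)))
im,d=snap('side','side6')
cv2.imwrite('pics/c6.png',cv2.resize(im[90:240,210:370,::-1],None,fx=4,fy=4))
```

```text
7.1 [ 0.43673175 -0.02409791  0.14512895] [-0.241  0.091 -0.411  1.076  0.002  1.454] [[-0.006  0.124  0.992]
 [ 0.003  0.992 -0.124]
 [-1.     0.003 -0.006]]
[0.0, 0.0, 0.0, 0.1051, -0.0022, 0.0004]
```

View pics/c6.png

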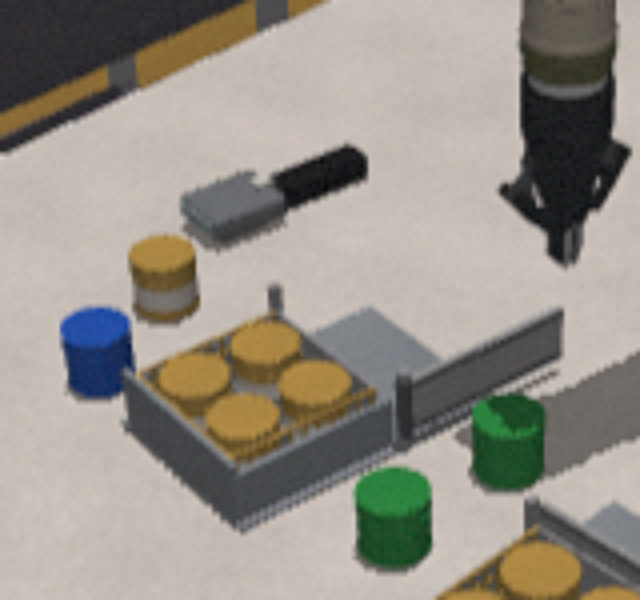

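Call:
{"fn": "step_arm", "kwargs": {
  "moves": [
    [[0, 0, 0, 0.04, -0.001, 0, 0], [0, 0, 0, 0.08, -0.002, 0, 0], [0, 0, 0, 0.095, -0.002, 0, 0], [0, 0, 0, 0.095, -0.002, 0, 0]]
  ]
}}

```text
clock: 7.55
tcp_pos: [0.4332, -0.0253, 0.0463]
orientation: [0.701, 0.046, 0.71, -0.043]
wrist_force: [0.5, 0.7, -0.1]
finger_gap: -0.0001
```

Run:
```python
from plan import *
print(s['clock'],p,s['wrist_force'].round(2))
print('start',rel2(gp(1.58,.135,.05,.0)))
for th in np.arange(1.5,-.01,-.1): print(round(th,2),rel2(gp(th,.135,.05,-.002))[3:])
```

```text
7.55 [ 0.43319607 -0.02526103  0.04625194] [ 0.53  0.67 -0.08]
start [0.0, 0.0, 0.0, -0.0039, -0.0303, 0.0026]
1.5 [-0.0039, -0.0423, 0.0019]
1.4 [-0.004, -0.0546, 0.0019]
1.3 [-0.004, -0.0669, 0.0031]
1.2 [-0.0041, -0.0793, 0.0055]
1.1 [-0.0042, -0.0915, 0.0091]
1.0 [-0.0043, -0.1035, 0.0138]
0.9 [-0.0044, -0.1151, 0.0198]
0.8 [-0.0046, -0.1262, 0.027]
0.7 [-0.0047, -0.1367, 0.0354]
0.6 [-0.0049, -0.1465, 0.045]
0.5 [-0.005, -0.1553, 0.0556]
0.4 [-0.0052, -0.1631, 0.0672]
0.3 [-0.0054, -0.1696, 0.0797]
0.2 [-0.0056, -0.1749, 0.093]
0.1 [-0.0058, -0.1788, 0.107]
-0.0 [-0.006, -0.1812, 0.1214]
```

Call:
{"fn": "step_arm", "kwargs": {
  "moves": [
    [[0, 0, 0, -0.003, -0.02, 0.002, 0], [0, 0, 0, -0.003, -0.03, 0.002, 0], [0, 0, 0, -0.004, -0.042, 0.002, 0], [0, 0, 0, -0.004, -0.055, 0.002, 0], [0, 0, 0, -0.004, -0.067, 0.003, 0], [0, 0, 0, -0.004, -0.079, 0.0055, 0], [0, 0, 0, -0.004, -0.0915, 0.009, 0], [0, 0, 0, -0.004, -0.1035, 0.014, 0], [0, 0, 0, -0.004, -0.115, 0.02, 0], [0, 0, 0, -0.004, -0.126, 0.027, 0], [0, 0, 0, -0.005, -0.137, 0.035, 0]]
  ]
}}

```text
clock: 8.65
tcp_pos: [0.4511, -0.1665, 0.0501]
orientation: [0.701, 0.046, 0.711, -0.043]
wrist_force: [-0.1, 0.5, -0.6]
finger_gap: -0.0001
```

Run:
```python
from plan import *
print(s['clock'],p,s['wrist_force'].round(2))
for th in np.arange(.7,-.11,-.1): print(round(th,2),rel2(gp(th,.135,.05,-.002))[3:])
im,d=snap('side','side7')
cv2.imwrite('pics/c7.png',cv2.resize(im[90:240,210:370,::-1],None,fx=4,fy=4))
```

```text
8.65 [ 0.45106113 -0.16648787  0.0500576 ] [-0.08  0.46 -0.58]
0.7 [0.0001, 0.0011, 0.0]
0.6 [-0.0001, -0.0086, 0.0096]
0.5 [-0.0003, -0.0174, 0.0202]
0.4 [-0.0005, -0.0252, 0.0318]
0.3 [-0.0007, -0.0318, 0.0443]
0.2 [-0.0009, -0.0371, 0.0576]
0.1 [-0.0011, -0.041, 0.0716]
0.0 [-0.0013, -0.0433, 0.086]
-0.1 [-0.0015, -0.0444, 0.0985]
```

View pics/c7.png

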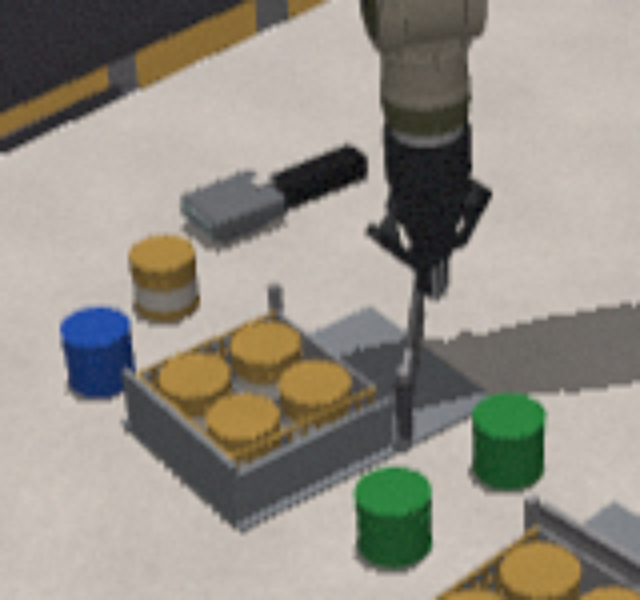

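The gate is following the fingers; its panel shows at about (410,360) in the crop, partly closed. I'll continue along the arc.

Call:
{"fn": "step_arm", "kwargs": {
  "moves": [
    [[0, 0, 0, 0, -0.0086, 0.0096, 0], [0, 0, 0, 0, -0.0174, 0.02, 0], [0, 0, 0, 0, -0.025, 0.032, 0], [0, 0, 0, 0, -0.032, 0.044, 0], [0, 0, 0, 0, -0.037, 0.056, 0], [0, 0, 0, 0, -0.04, 0.066, 0], [0, 0, 0, 0, -0.042, 0.074, 0], [0, 0, 0, 0, -0.043, 0.08, 0], [0, 0, 0, 0, -0.043, 0.083, 0], [0, 0, 0, 0, -0.043, 0.086, 0], [0, 0, 0, 0, -0.043, 0.086, 0]]
  ]
}}

```text
clock: 9.8
tcp_pos: [0.5331, -0.2222, 0.0496]
orientation: [0.702, 0.046, 0.709, -0.044]
wrist_force: [0.9, 0.3, 0.0]
finger_gap: -0.0002
```

Run:
```python
from plan import *
print(s['clock'],p,s['wrist_force'].round(2),rel2(gp(0,.135,.05)))
im,d=snap('side','side8');P=world('side',d).reshape(-1,3)
q=np.stack([(P-O)@e,(P-O)@n,P[:,2]],1)
m=(q[:,0]<-.076)&(q[:,0]>-.13)&(abs(q[:,1])<.08)&(q[:,2]>.06)&(q[:,2]<.075)
if m.sum()>5: print(m.sum(),np.polyfit(q[m,1],q[m,0],1))
cv2.imwrite('pics/c8.png',cv2.resize(im[90:240,210:370,::-1],None,fx=4,fy=4))
```

```text
9.8 [ 0.53312809 -0.22219447  0.04958687] [0.88 0.27 0.04] [0.0, 0.0, 0.0, -0.0004, 0.0016, -0.0044]
104 [ 0.05299002 -0.0863764 ]
```

View pics/c8.png

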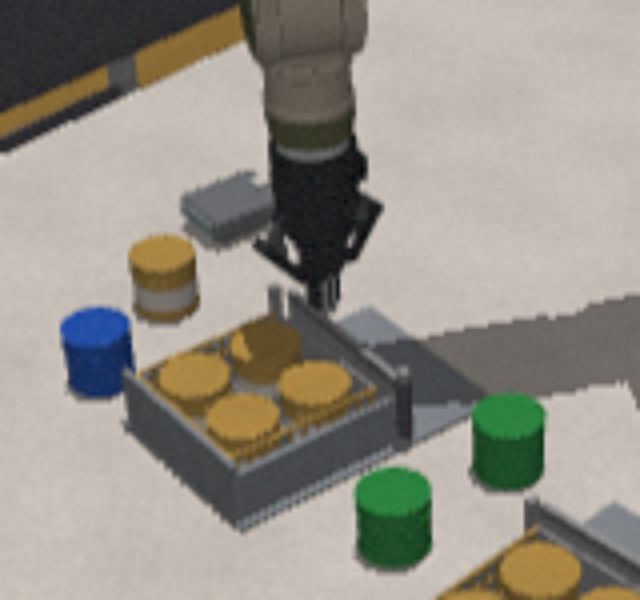

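The gate is nearly shut, with about 0.05 rad left. I'll push on in small steps until I feel the stop.

Call:
{"fn": "step_arm", "kwargs": {
  "moves": [
    [[0, 0, 0, 0, 0, 0.003, 0], [0, 0, 0, 0, 0, 0.005, 0], [0, 0, 0, 0, 0, 0.007, 0], [0, 0, 0, 0, 0, 0.007, 0]]
  ]
}}

```text
clock: 10.25
tcp_pos: [0.538, -0.2226, 0.0494]
orientation: [0.7, 0.046, 0.711, -0.044]
wrist_force: [-6.2, 0.5, 4.0]
finger_gap: 0.0003
```

Call:
{"fn": "step_arm", "kwargs": {
  "moves": [
    [[0, 0, 0, 0, 0, 0.003, 0], [0, 0, 0, 0, 0, 0.005, 0], [0, 0, 0, 0, 0, 0.005, 0]]
  ]
}}

```text
clock: 10.55
tcp_pos: [0.5382, -0.2226, 0.0493]
orientation: [0.697, 0.046, 0.714, -0.044]
wrist_force: [-14.0, 0.2, 10.9]
finger_gap: 0.0
```

Run:
```python
from plan import *
im,d=snap('side','side9');P=world('side',d).reshape(-1,3)
q=np.stack([(P-O)@e,(P-O)@n,P[:,2]],1)
m=(q[:,0]<-.076)&(q[:,0]>-.13)&(abs(q[:,1])<.08)&(q[:,2]>.06)&(q[:,2]<.075)
print(m.sum(),np.polyfit(q[m,1],q[m,0],1))
```

```text
104 [ 0.02789822 -0.08373382]
```

The TCP has stopped and the force is up to 14 N, so the gate is on its stop. I'll back off slowly, clear out and check.

Call:
{"fn": "step_arm", "kwargs": {
  "moves": [
    [[0, 0, 0, 0, 0, -0.006, 0], [0, 0, 0, 0, 0, -0.02, 0], [0, 0, 0, 0, 0, -0.05, 0], [0, 0, 0, -0.02, 0, -0.09, 0], [0, 0, 0, -0.06, -0.03, -0.12, 0], [0, 0, 0, -0.1, -0.07, -0.14, 0], [0, 0, 0, -0.13, -0.11, -0.15, 0], [0, 0, 0, -0.15, -0.14, -0.16, 0], [0, 0, 0, -0.15, -0.16, -0.16, 0], [0, 0, 0, -0.15, -0.16, -0.16, 0]]
  ]
}}

```text
clock: 11.6
tcp_pos: [0.3627, -0.3657, 0.2045]
orientation: [0.698, 0.046, 0.713, -0.047]
wrist_force: [-0.9, 0.7, -0.4]
finger_gap: -0.0001
```

Run:
```python
from plan import *
print(s['clock'],p,s['wrist_force'].round(2))
for c in('side','top'):
    im,d=snap(c,c+'10');P=world(c,d).reshape(-1,3)
    q=np.stack([(P-O)@e,(P-O)@n,P[:,2]],1)
    m=(q[:,0]<-.078)&(q[:,0]>-.13)&(abs(q[:,1])<.075)&(q[:,2]>.062)&(q[:,2]<.075)
    print(c,m.sum(),np.polyfit(q[m,1],q[m,0],1))
    m=(q[:,0]>-.078)&(q[:,0]<-.05)&(abs(q[:,1])<.07)&(q[:,2]>.055)&(q[:,2]<.066); print(np.histogram(q[m,0],np.arange(-.078,-.05,.003))[0])
    b=im[130:270,220:440] if c=='top' else im[100:290,210:430]
    cv2.imwrite(f'pics/c10{c}.png',cv2.resize(b[:,:,::-1],None,fx=3,fy=3))
```

```text
11.6 [ 0.36273915 -0.36566297  0.20452823] [-0.88  0.65 -0.37]
side 73 [ 0.00305468 -0.08304409]
[ 0  0  0  8 25 15  6  6 12]
top 129 [-0.00122952 -0.08764533]
[ 0  0 11 43  4  6 11 10 10]
```

View pics/c10top.png

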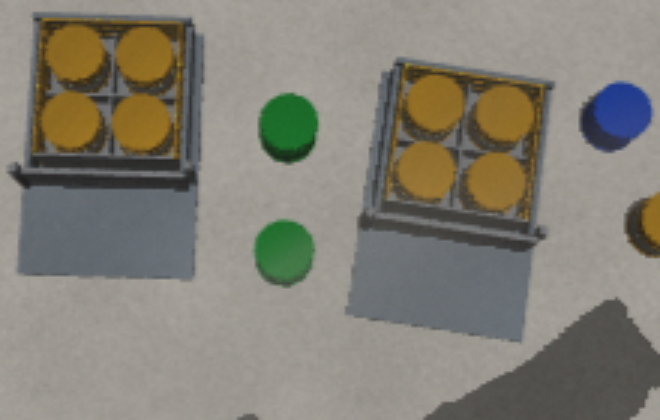

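View pics/c10side.png

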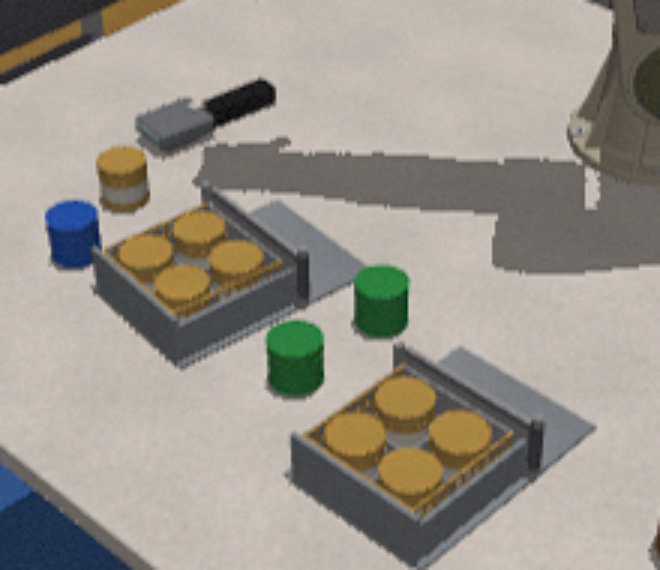

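Both gates are shut, the basket is home and all the tins stand. The gate angle reads about 0.00 rad in both cameras, and the arm is clear.

```bash
python3 -c "
from workcell import env
print(env.hand_in(), env.get_state()['clock'])"
```

```text
the job is handed in; nothing more can be done
the job is handed in; nothing more can be done
```

I pushed the right-hand cradle's basket about 84 mm home with the half-closed fingertips. I then swung its gate shut from the outside with the fingers closed, and handed the job in after about 12 s of the 51 s allowed.

- **Basket:** it stopped against the rear stop, where the push force rose to about 24 N with no further movement. In the top camera's depth its front plate then read x ≈ -0.069 m in the cradle's frame, against -0.070 m for fully home. The side camera read it about 4 mm further in, a disagreement of the same size as the earlier one between the two cameras at the rear stop.
- **Gate:** it was pushed onto its stop at about 14 N and read 0.003 rad (side) and -0.001 rad (top) after I backed off.
- **Everything else:** the last pictures show all four tins upright in the basket, the neighbour's gate shut and the arm clear of everything. The lone tin and the scanner looked unmoved. The jar was outside the last crops I viewed, but the arm never went near it.

No check failed. The only odd reading was 0.028 rad for the gate while the fingers were still against it, which I put down to the fingers showing in the depth data. `hand_in` gave no verdict.

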